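# Take the bore of the turned hub with the lockable bore gauge

## Task

Measure the bore of the round turned hub, not the square block: squeeze the bore gauge's two paddles, lift it off its stand, rest it in the hub's bore by its shoulders and let go so that the jaws spring out. With it resting there, push the lock button on top right down so that it stays, then draw the gauge out by the flat fixed ends of its handle, so that the jaws keep the bore's size. Set it back upright across the rails of its stand, still locked, let go, and leave everything else where it is.

Things in the scene. Friction and masses are not known exactly. Their poses are not given: they have to be found in the camera images.
- gauge_handle (a point): Centre of the handle of the loose steel bore gauge (about 0.35 kg, 147 mm tall, upright; z up its axis). The handle block is 44 mm along gauge x, 18 mm along y; its flat ends at x = +-22 mm (dark wood pads, 36 mm tall) are fixed: gripping them moves nothing. The two jaw paddles flank it at +y and -y. Lock button's top is 45 mm above this point, the gauge's lowest point 95 mm below.
- paddle_right (a point): Middle of the outer face of the -y paddle, level with the handle's centre (its twin is at +y). Paddles: knurled steel, 26 mm wide along x, 38 mm tall, outer faces 58 mm apart when free, 34 mm when squeezed home (about 3.5 N each; both move alike). Each carries a leg and ball-ended jaw, the ball 88 mm below; squeezed, the jaws draw in; released, they spring out.
- gauge_shoulder (a point): On the gauge's axis at the flat underside of its shoulder plates, 32 mm below the handle's centre. The plates (6 mm thick, together 120 mm along gauge x and 40 mm along y) carry the gauge on its stand and on the hub; legs and jaws hang 63 mm below them.
- lock_top (a point): Centre of the top face of the lock button, a round dark steel cap of 26 mm diameter on top of the gauge's handle, pressed straight down along the gauge's axis.
- lock (a joint): Lock button travel in m: 0 = up, jaws free. It needs about 5 N over the first 3 mm, then snaps down by itself and stays at about 0.0072 = locked: the jaws then hold their size (slipping if the paddles are squeezed with more than about 10 N each).
- jaw_right (a joint): Inward travel of each jaw in m (both alike): 0 = free, 62 mm over the jaw balls; 0.012 = fully squeezed, 38 mm. Size over the jaws = 62 mm minus twice this. Sprung out in the hub's 52 mm bore it reads 0.005.
- hub_mouth (a point): Centre of the mouth of the bore of the round turned wooden hub, at its flat top face: 85 mm above the bench. Hub 120 mm across at the top, waisted, foot 136 mm across; bore 52 mm in diameter, straight through; screwed to the bench. z is up.
- block_mouth (a point): Centre of the mouth of the bore in the square wooden block (116 x 116 x 85 mm, bore 45 mm), at its top face, 85 mm above the bench; fixed; not to be measured.
- stand_top (a point): Middle of the gauge's fixed wooden stand, level with the tops of its two rails, 85 mm above the bench; z up. The rails, 36 mm wide along x and 90 mm long along y, are centred 53 mm either side along x (gap 70 mm): the gauge's shoulder plates lie across them, gauge x along stand x (either way round), jaws hanging between. The gauge starts here.
- mallet: Wooden hammer 260 mm long lying on the bench (bystander).
- turnscrew: Screwdriver 190 mm long lying on the bench (bystander).
- try_square: Try square lying flat: wooden stock 120 x 22 x 16 mm along its x, steel blade 170 mm along its y (bystander). Origin: centre of its underside.
- rule: Folded wooden rule 160 x 22 x 10 mm lying on the bench (bystander). Origin: centre of its underside.
- glue: White glue bottle, 56 mm wide, 160 mm tall (bystander). Origin: centre of its underside.
- keepsake_box: Wooden box 90 x 130 x 89 mm with a brass clasp (bystander). Origin: centre of its underside.
- screw_tin: Open steel tin 72 mm wide, 50 mm high (bystander). Origin: centre of its underside.
- offcut: Wood offcut 70 x 100 x 25 mm (bystander). Origin: centre of its underside.
Not all that is in view belongs to the job. What is shaped like the part that bears stand_top but purple or turquoise is not meant.

How it is judged:
On the way, in this order (a step that is already met when the one before it is completed fails the run):
1. the gauge is lifted off its stand with its jaws squeezed in (z of gauge_handle in the frame of stand_top above 0.055 m and value of joint jaw_right above 0.006 m), for 0.1 s.
2. the gauge rests in the hub's bore, let go, with its jaws sprung out against the wall and still unlocked (horizontal distance between gauge_handle and hub_mouth below 0.008 m and z of gauge_handle in the frame of hub_mouth between 0.026 and 0.038 m and value of joint jaw_right between 0.0035 and 0.0065 m and contact force between the fingers and gauge below 0.3 N and value of joint lock below 0.002 m), for 0.2 s.
3. the lock is pressed home while the gauge rests in the bore with its jaws on the wall (horizontal distance between gauge_handle and hub_mouth below 0.008 m and z of gauge_handle in the frame of hub_mouth between 0.026 and 0.038 m and value of joint jaw_right between 0.0035 and 0.0065 m and value of joint lock above 0.0062 m), for 0.1 s.
4. the gauge is drawn clear above the hub, still locked at the bore's size (z of gauge_handle in the frame of hub_mouth above 0.1 m and value of joint jaw_right between 0.0035 and 0.0065 m and value of joint lock above 0.0062 m), for 0.1 s.
At the end, for the whole second after the job is handed in: The gauge is at rest and upright (0.12 rad) on its stand's rails, its axis within 20 mm of the stand's middle, plates across the rails (0.35 rad), lock down, jaw travel 3.5 to 6.5 mm (49 to 55 mm over the jaws) (horizontal distance between gauge_handle and stand_top below 0.02 m and z of gauge_handle in the frame of stand_top between 0.026 and 0.038 m and angle between gauge_handle's own z axis and vertical below 0.12 rad and angle between the x axis of gauge_handle and the x axis of stand_top, either way round below 0.35 rad and value of joint jaw_right between 0.0035 and 0.0065 m and value of joint lock above 0.0062 m and linear speed of gauge below 0.02 m/s); the robot touches nothing.
It fails at once if a bystander (tool, rule, bottle, box, tin, offcut) is moved by more than 30 mm (distance of any of mallet, turnscrew, try_square, rule, glue, keepsake_box, screw_tin, offcut from where it was at the start of the episode above 0.03 m).
It also fails if it takes over 66 s, if anything falls off the work surface, if the arm or the gripper's body presses on something with over 40 N, if the wrist force passes 120 N, or if a joint passes its speed limit or range.

## Robot

A 7-joint arm with a two-finger parallel gripper is mounted at the origin on the work surface. World frame = base frame: x ahead of the robot, y to its left, z up, the work surface at z = 0. Lengths are in m, angles in rad, forces in N, time in s.
With the tool pointing down it reaches from about 0.425 to 0.925 m from the base axis. Payload 6.8 kg.
Tool frame: the origin (TCP) lies midway between the tips of the shut fingers; the grasp point (between the pads) lies 19 mm behind it; z points along the fingers, x is the direction in which the jaws open and shut, and the axes are right-handed (so a half turn about z gives the same grasp; the last joint's range is limited). The gripper opens to 85 mm and grips with 20 to 120 N. Pads are 22 mm wide; open, the fingers measure 114 mm over their backs; the gripper's body (76 mm by 85 mm) begins 54 mm behind the grasp point. The pads swing forward as they close: fully open they stand 13 mm farther back than shut.
Start: joints at [1.204, 0.477, 0.022, 1.555, -0.011, 1.109, -0.083], TCP at [0.173, -0.653, 0.231] pointing down, gripper open.
Joint ranges: [-2.96, 2.96], [-0.34, 2.1], [-1.41, 1.46], [0.24, 2.44], [-1.37, 4.51], [0.17, 1.92], [-2.96, 2.96]. Speed limits (rad/s): [2.39, 2.39, 3.14, 3.14, 3.14, 3.14, 3.14].

## Interface

Orientations are given as a unit quaternion [w, x, y, z].
In Python, from station import bot, imaging, nets gives the robot as it stands. The module is installed in compiled form; this text tells all that it offers.
- The arm moves only by the tool apply_moves, never from a script. Its argument "moves" is text: rows parted by semicolons, each of 7 numbers parted by spaces: the gripper command: -1 is fully open, 1 is shut, values between are in proportion, then the shift along the tool's x, y, z normalised to -1 to 1, where 1 is 120 mm, then the turn, a rotation vector about the tool's x, y, z normalised to -1 to 1, where 1 is 4 degrees. In form: hand dx dy dz rx ry rz; .... A call has 1 to 12 rows; each row shifts and turns the commanded pose from where the row before left it, along the tool's axes as they then stand; what a row does not reach is not made up. A row lasts 1/12 s, in which the tool goes at most 41.7 mm and 7.16 degrees, less where a joint would pass 70% of its speed; a pose out of reach is approached as far as the arm can. A call with a number of a shift or a turn outside -1 to 1 is refused whole. A call with a gripper value outside its range is refused whole. The fingers move at their own pace and stop on an object; "force" is the grip in N (left out, the last holds). Time passes only in rows, so rows that do not move let the fingers close. It gives the time, the measured TCP pose, the force and the opening at its end, in the units of the state.
- bot.get_obs(): the state, without advancing time (a new reading comes with each control period).
- imaging.read_camera(name): name is "scene" or "top" or "wrist"; returns a dict with "image" (400x640x3 uint8, red, green, blue), "fx", "fy", "cx", "cy" (pixels), "dist_coeffs" ([k1, k2, p1, p2, k3] as OpenCV has them; the pictures are not rectified), "view" (4x4, takes a point from world to camera coordinates); the wrist camera has in their place "mount" (4x4, takes a point from camera to tool coordinates, whose origin is the TCP and whose axes are the tool frame's). Camera axes: x right, y down, z forward; pixel columns grow to the right and rows downward; lengths in m; the calibration is good to about 2 mm. A picture is of the moment at which its call begins: read the wrist's pose just before it. There is no depth.
- bot.hand_in(): hands the job in, once; it reports no verdict.
Trained networks look in a picture, given as the dict that the camera call returned (one of the last four; its "shot" number tells which), for a name from the list of things; names that differ only in an ending like _2 or _b are one class to them, and where a whole thing is asked for, a point or a joint stands for the part that bears it (a point fixed in the world has none). Each returns a list of dicts, best first, with "score" (0 to 1); they miss things now and then, are a little off and sometimes report something else, mostly with a low value. They report only what shows in the picture. A call takes as long as a camera call. They do not tell look-alikes from the thing itself.
- nets.spot_in(picture, name): "rect" ([left, top, right, bottom] in pixels, round what is visible of it).
- nets.outline_of(picture, name): "region" (400x640 bool, what is visible of it) and "rect" ([left, top, right, bottom] in pixels, round what is visible of it).
- nets.spot_point(picture, name): "location" ([column, row] in pixels: a listed point, or the origin of a listed thing).
The state is a dict: "t": time; "q": joint angles; "joint_vel": joint speeds; "joint_torque": joint torques, N m; "eef_pos": TCP position; "tool_rot": TCP orientation; "contact_force": force on the tool from outside, world axes, zero at the start; "torque": the same for the moment, N m; "gripper_width": opening from 0.0 (shut) to 1.0 (fully open).
Only numpy, scipy, OpenCV 4.12 (cv2) and the standard library are available. Lean on these libraries where they do the work, as an engineer would, in place of code of your own. Each camera call takes 0.05 s, during which the arm holds its last target.

## Working session

There is one attempt and no reset: what is moved stays moved. The work goes in short steps, Python scripts to look and compute and a tool call to move; the robot and the scene stay as the last step left them, time stands still between calls to the robot, and variables do not carry over. Pictures are saved under pics/ and viewed, and the job is handed in when it is done.

Besides the shell and the picture viewer there is one more tool, called after ">>>" as name(argument=value, ...) on one line, values as JSON. apply_moves: Moves the arm, as the interface text tells. Scaled input: -1 to 1 covers 120 mm each way for a shift and 4 degrees each way for a turn. Its arguments: {"type":"object","properties":{"moves":{"type":"string"},"force":{"type":"number"}},"required":["moves"]}

```bash
mkdir -p pics; ls
cat > h.py <<'E'
from station import bot, imaging, nets
import numpy as np, cv2
from scipy.spatial.transform import Rotation as R
def toolT():
    o=bot.get_obs();T=np.eye(4);q=o['tool_rot'];T[:3,:3]=R.from_quat([q[1],q[2],q[3],q[0]]).as_matrix();T[:3,3]=o['eef_pos'];return T
def shot(n):
    T=toolT();p=imaging.read_camera(n)
    p['V']=np.array(p['view']) if 'view' in p else np.linalg.inv(T@np.array(p['mount']))
    return p
def K(p):return np.array([[p['fx'],0,p['cx']],[0,p['fy'],p['cy']],[0,0,1.]])
def ray(p,uv):
    n=cv2.undistortPoints(np.array([[uv]],float),K(p),np.array(p['dist_coeffs'],float))[0,0]
    Vi=np.linalg.inv(p['V']);d=Vi[:3,:3]@np.array([n[0],n[1],1]);return Vi[:3,3],d/np.linalg.norm(d)
def atz(p,uv,z):
    o,d=ray(p,uv);return o+d*(z-o[2])/d[2]
def tri(rs):
    A=0;b=0
    for o,d in rs:
        P=np.eye(3)-np.outer(d,d);A=A+P;b=b+P@o
    x=np.linalg.solve(A,b);return x,[float(np.linalg.norm((np.eye(3)-np.outer(d,d))@(x-o))) for o,d in rs]
def proj(p,X):
    r=p['V'];return cv2.projectPoints(np.array(X,float).reshape(-1,1,3),cv2.Rodrigues(r[:3,:3])[0],r[:3,3],K(p),np.array(p['dist_coeffs'],float))[0][:,0]
def save(p,f):cv2.imwrite('pics/'+f,p['image'][:,:,::-1])
E
python3 - <<'E'
from h import *
print(bot.get_obs())
P={n:shot(n) for n in('scene','top','wrist')}
for n,p in P.items():save(p,n+'1.png')
for name in ['gauge_handle','paddle_right','gauge_shoulder','lock_top','hub_mouth','block_mouth','stand_top']:
    for n,p in P.items():
        print(name,n,[(np.round(d['location']).tolist(),round(d['score'],2)) for d in nets.spot_point(p,name)[:4]])
E
```

```text
pics
{'t': 0.0, 'q': array([ 1.20389461,  0.47780342,  0.02235078,  1.55641662, -0.01149047,
        1.10930175, -0.08310577]), 'joint_vel': array([-0.00019843, -0.00073736, -0.00038725, -0.00019053,  0.00029681,
       -0.00123001, -0.00121044]), 'joint_torque': array([ 4.98897589e-04, -5.96445322e+01,  1.60808779e+00, -2.81204438e+01,
        1.24809542e-02,  9.42626910e-03,  3.84603309e-07]), 'eef_pos': array([ 0.1725784 , -0.65197122,  0.23033841]), 'tool_rot': array([-4.89015791e-04,  7.92442937e-01, -6.09945392e-01, -7.56010294e-04]), 'contact_force': array([ 0.71536448,  0.11106702, -1.00000919]), 'torque': array([ 0.05738932,  0.01782211, -0.01610555]), 'gripper_width': 1.0008339711549095}
gauge_handle scene [([343.0, 162.0], 0.64), ([232.0, 222.0], 0.33)]
gauge_handle top [([254.0, 216.0], 0.83)]
gauge_handle wrist []
paddle_right scene [([340.0, 160.0], 0.6)]
paddle_right top [([342.0, 218.0], 0.56), ([266.0, 216.0], 0.55), ([256.0, 218.0], 0.46)]
paddle_right wrist []
gauge_shoulder scene [([344.0, 168.0], 0.89)]
gauge_shoulder top [([257.0, 215.0], 0.75), ([296.0, 212.0], 0.17)]
gauge_shoulder wrist []
lock_top scene [([347.0, 149.0], 0.4), ([342.0, 165.0], 0.35)]
lock_top top [([254.0, 214.0], 0.65), ([432.0, 218.0], 0.48)]
lock_top wrist []
hub_mouth scene [([234.0, 222.0], 0.66), ([345.0, 167.0], 0.27)]
hub_mouth top [([426.0, 219.0], 0.56)]
hub_mouth wrist []
block_mouth scene [([292.0, 190.0], 0.88)]
block_mouth top [([342.0, 217.0], 0.84)]
block_mouth wrist []
stand_top scene [([326.0, 130.0], 0.82), ([436.0, 155.0], 0.82), ([348.0, 169.0], 0.56)]
stand_top top [([145.0, 161.0], 0.96), ([255.0, 216.0], 0.88), ([238.0, 288.0], 0.73)]
stand_top wrist []
```

View pics/scene1.png

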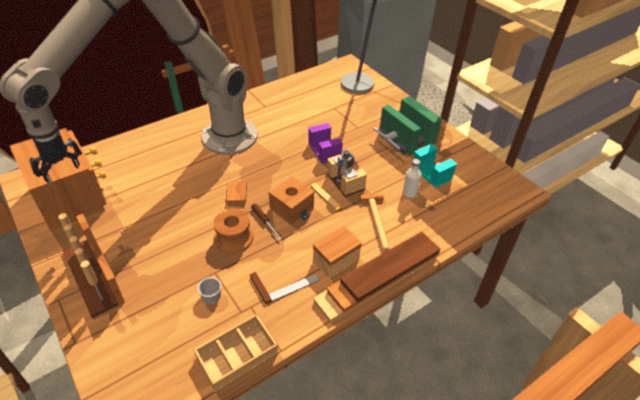

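View pics/top1.png

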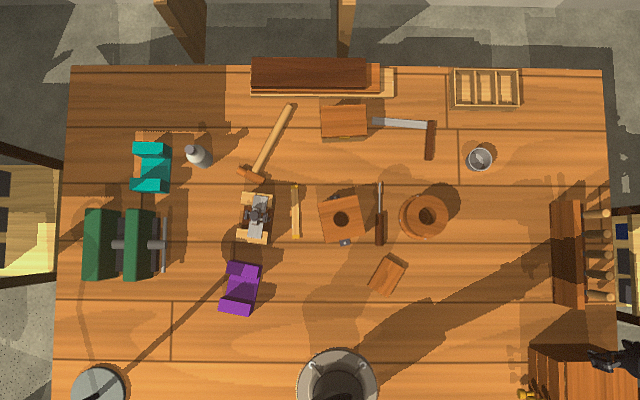

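View pics/wrist1.png

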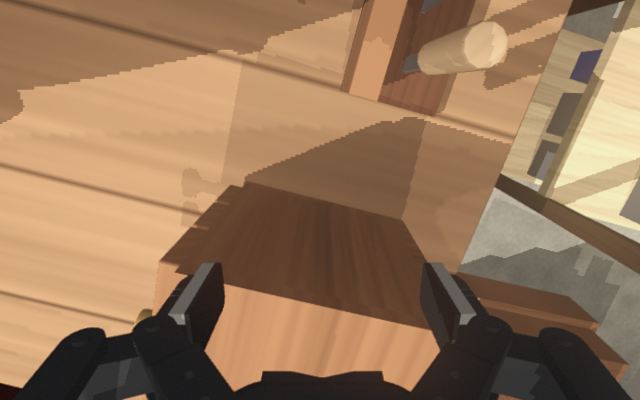

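Run:
```python
import cv2
a=cv2.imread('pics/top1.png')[130:310,120:480];cv2.imwrite('pics/topc.png',cv2.resize(a,(800,400),interpolation=cv2.INTER_CUBIC))
a=cv2.imread('pics/scene1.png')[110:270,180:480];cv2.imwrite('pics/scenec.png',cv2.resize(a,(800,427),interpolation=cv2.INTER_CUBIC))
```

```text
(no output)
```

View pics/topc.png

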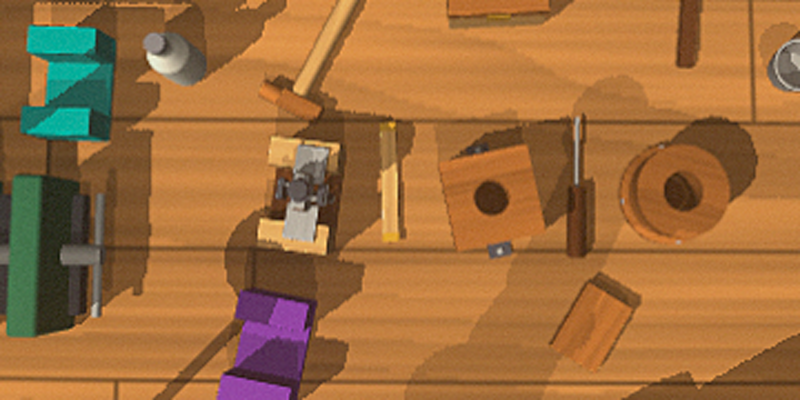

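View pics/scenec.png

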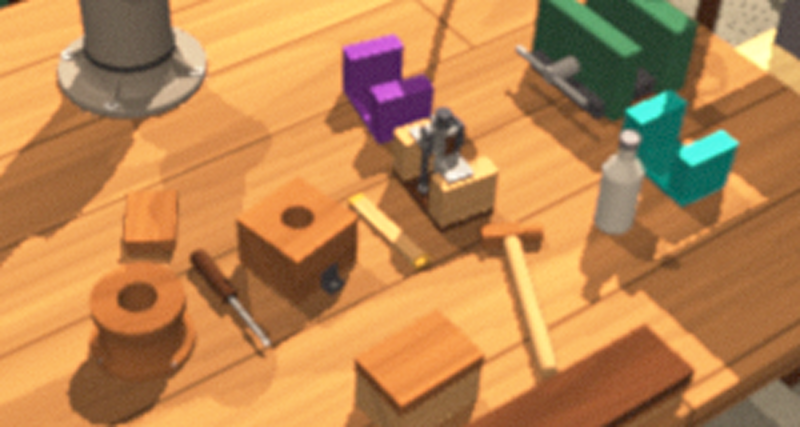

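The stand is the light-wood one at top (254,217), with the gauge on it. The purple (240,288) and turquoise (150,166) stands are decoys. The round hub is at top (426,217) and the square block at (341,217). Next I'll work out their positions.

Run:
```python
from h import *
s=shot('scene');t=shot('top')
for n,a,b,z in [('lock_top',(347,151),(256,214),.162),('shoulder',(344,168),(257,215),.085),('hub',(233,221),(427,216),.085),('block',(292,190),(342,217),.085)]:
    print(n,tri([ray(s,a),ray(t,b)]),atz(s,a,z),atz(t,b,z))
# rail corners in top image: crop scale 800/360
c=800/360
for u in [(270,137),(341,142),(329,254),(258,248),(300,147),(328,150),(284,236),(316,240)]:
    print(u,atz(t,(120+u[0]/c,130+u[1]/c),.085))
# hub circle center from outline
o=nets.outline_of(t,'hub_mouth');print(len(o))
```

```text
lock_top (array([0.50264317, 0.22758082, 0.16934763]), [0.004934626046763681, 0.004934626046763646]) [0.49791739 0.23789601 0.162     ] [0.50037543 0.22443007 0.162     ]
shoulder (array([0.50074178, 0.23067484, 0.08438113]), [0.0023422618335624383, 0.00234226183356227]) [0.50033009 0.2280261  0.085     ] [0.50196247 0.23259579 0.085     ]
hub (array([ 0.50410154, -0.24636527,  0.08380383]), [0.003672777976636741, 0.0036727779766367727]) [ 0.5076532  -0.24398941  0.085     ] [ 0.50207695 -0.24924483  0.085     ]
block (array([ 0.49865545, -0.00542707,  0.09440245]), [0.0023567447557116213, 0.002356744755711545]) [0.4918679  0.00160701 0.085     ] [ 0.49785924 -0.00790193  0.085     ]
(270, 137) [0.5681296  0.27809632 0.085     ]
(341, 142) [0.56227856 0.18700994 0.085     ]
(329, 254) [0.41973204 0.19989321 0.085     ]
(258, 248) [0.42662144 0.29005152 0.085     ]
(300, 147) [0.55551424 0.23936294 0.085     ]
(328, 150) [0.55189374 0.20346165 0.085     ]
(284, 236) [0.44201489 0.2573779  0.085     ]
(316, 240) [0.43725955 0.2166734  0.085     ]
1
```

```bash
python3 - <<'E'
from h import *
w=shot('wrist');print(np.round(w['mount'],3),w['fx'])
cat=0
E
cat >> h.py <<'E'
def go(target,yaw,T=None):
    """needed shift in tool axes (m) and turn about tool z (deg) to reach target with tool x at world yaw deg (pointing down)"""
    T=toolT() if T is None else T
    d=T[:3,:3].T@(np.array(target)-T[:3,3])
    x=T[:3,0];cur=np.degrees(np.arctan2(x[1],x[0]))
    c,s=np.cos(np.radians(yaw)),np.sin(np.radians(yaw))
    Rt=np.array([[c,s,0],[s,-c,0],[0,0,-1.]])
    rv=R.from_matrix(T[:3,:3].T@Rt).as_rotvec(degrees=True)
    print('shift mm',np.round(d*1000,1),'units/120',np.round(d/.12,3),'rv deg',np.round(rv,2),'units',np.round(rv/4,3),'yaw',round(cur,2))
E
python3 - <<'E'
from h import *
go([.25,-.62,.36],-75)
go([.48,-.25,.36],-75)
E
```

```text
[[ 1.     0.001  0.     0.   ]
 [-0.001  0.95   0.312 -0.079]
 [ 0.    -0.312  0.95  -0.143]
 [ 0.     0.     0.     1.   ]] 343.7037822559025
shift mm [ -11.7  -83.  -128.7] units/120 [-0.097 -0.692 -1.073] rv deg [-0.   -0.   -0.17] units [-0.    -0.001 -0.043] yaw -75.17
shift mm [-310.5 -400.  -128.7] units/120 [-2.588 -3.334 -1.073] rv deg [-0.   -0.   -0.17] units [-0.    -0.001 -0.043] yaw -75.17
```

>>> apply_moves(moves="-1 -0.09 -0.11 -0.2 0 0 0;-1 -0.18 -0.23 -0.2 0 0 0;-1 -0.18 -0.23 -0.2 0 0 0;-1 -0.18 -0.23 -0.2 0 0 0;-1 -0.18 -0.23 -0.2 0 0 0;-1 -0.18 -0.23 -0.1 0 0 0;-1 -0.18 -0.23 0 0 0 0;-1 -0.18 -0.23 0 0 0 0;-1 -0.18 -0.23 0 0 0 0;-1 -0.18 -0.23 0 0 0 0;-1 -0.18 -0.23 0 0 0 0;-1 -0.18 -0.23 0 0 0 0")

```text
t: 2.4
eef_pos: [0.4145, -0.332, 0.3618]
tool_rot: [0.0, 0.792, -0.61, 0.0]
contact_force: [1.1, -0.4, -0.4]
gripper_width: 0.997
```

>>> apply_moves(moves="-1 -0.18 -0.23 0 0 0 0;-1 -0.18 -0.23 0 0 0 0;-1 -0.14 -0.18 0 0 0 0;-1 0 0 0 0 0 1;-1 0 0 0 0 0 1;-1 0 0 0 0 0 1;-1 0 0 0 0 0 1;-1 0 0 0 0 0 1;-1 0 0 0 0 0 0.3;-1 0 0 0 0 0 0")

```text
t: 3.23
eef_pos: [0.4727, -0.2558, 0.3616]
tool_rot: [0.0, -0.667, 0.745, -0.0]
contact_force: [-0.4, -0.6, -0.5]
gripper_width: 0.997
```

```bash
cat > look.py <<'E'
from h import *
import sys
p=shot('wrist');save(p,sys.argv[1])
o=bot.get_obs();print(o['t'],np.round(o['eef_pos'],4),o['gripper_width'],np.round(o['contact_force'],1))
for n in sys.argv[2:]:
    n,z=n.split(':')
    for d in nets.spot_point(p,n)[:2]: print(n,np.round(d['location'],1),round(d['score'],2),np.round(atz(p,d['location'],float(z)),4))
E
python3 look.py w2.png hub_mouth:.085 block_mouth:.085
```

```text
3.2833 [ 0.4727 -0.2558  0.3615] 0.999171497941098 [-0.3 -0.6  0.1]
hub_mouth [315.8 125.2] 0.74 [ 0.5076 -0.2525  0.085 ]
block_mouth [123.3 158.9] 0.83 [ 0.4937 -0.0085  0.085 ]
```

View pics/w2.png

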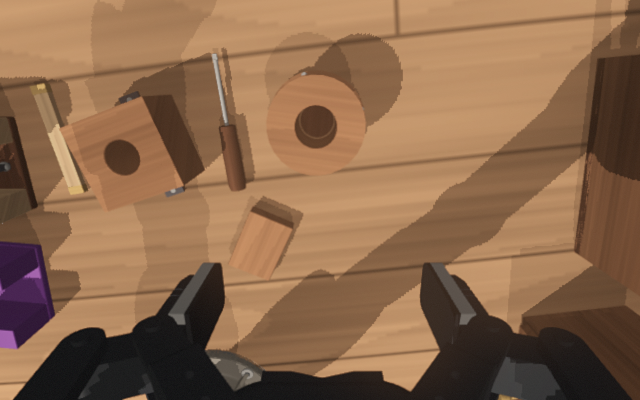

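The wrist view shows the round hub, with its bore centred at about (316,126). The square block is at (122,157) and the turnscrew lies between them. The hub centre comes out at about (0.507,-0.2525). Next I'll move to the gauge.

Run:
```python
from h import *
go([.46,.232,.36],-96.5)
```

```text
shift mm [-483.5   66.1    1.5] units/120 [-4.029  0.55   0.012] rv deg [-0.01 -0.    0.21] units [-0.002 -0.001  0.053] yaw -96.29
```

>>> apply_moves(moves="-1 -0.15 0.02 0 0 0 0;-1 -0.32 0.04 0 0 0 0;-1 -0.32 0.04 0 0 0 0;-1 -0.32 0.05 0 0 0 0;-1 -0.32 0.05 0 0 0 0;-1 -0.32 0.05 0 0 0 0;-1 -0.32 0.05 0 0 0 0;-1 -0.32 0.05 0 0 0 0;-1 -0.32 0.05 0 0 0 0;-1 -0.32 0.05 0 0 0 0;-1 -0.32 0.05 0 0 0 0;-1 -0.32 0.05 0 0 0 0")

```text
t: 4.38
eef_pos: [0.4556, 0.1909, 0.3618]
tool_rot: [0.0, -0.667, 0.745, -0.0]
contact_force: [0.4, 0.6, 0.1]
gripper_width: 1.002
```

>>> apply_moves(moves="-1 -0.3 0 0.01 0 0 0.05;-1 -0.06 0 0 0 0 0;-1 0 0 0 0 0 0")

```text
t: 4.63
eef_pos: [0.4601, 0.2351, 0.3602]
tool_rot: [0.0, -0.668, 0.744, 0.001]
contact_force: [0.6, -0.6, -0.4]
gripper_width: 1.003
```

```bash
python3 look.py w3.png gauge_handle:.117 gauge_shoulder:.085 lock_top:.162 stand_top:.085 paddle_right:.117
```

```text
4.6833 [0.4606 0.2326 0.36  ] 0.997325492229252 [ 0.1 -0.4 -0.8]
gauge_handle [323.5 121.4] 0.61 [0.5015 0.2289 0.117 ]
gauge_shoulder [323.5 120.9] 0.95 [0.4989 0.2291 0.085 ]
lock_top [322.1 127.7] 0.74 [0.5    0.2306 0.162 ]
stand_top [317.3 126.4] 0.88 [0.4933 0.2372 0.085 ]
stand_top [298.2 272.3] 0.86 [0.2991 0.2855 0.085 ]
paddle_right [349.6 122.5] 0.69 [0.4972 0.2004 0.117 ]
paddle_right [391.8  90.6] 0.55 [0.5261 0.1525 0.117 ]
```

View pics/w3.png

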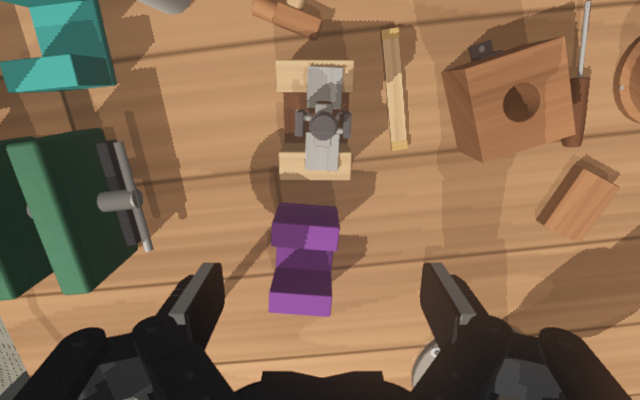

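Run:
```python
import cv2
a=cv2.imread('pics/w3.png')[50:200,250:390];cv2.imwrite('pics/w3c.png',cv2.resize(a,None,fx=4,fy=4,interpolation=cv2.INTER_CUBIC))
```

```text
(no output)
```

View pics/w3c.png

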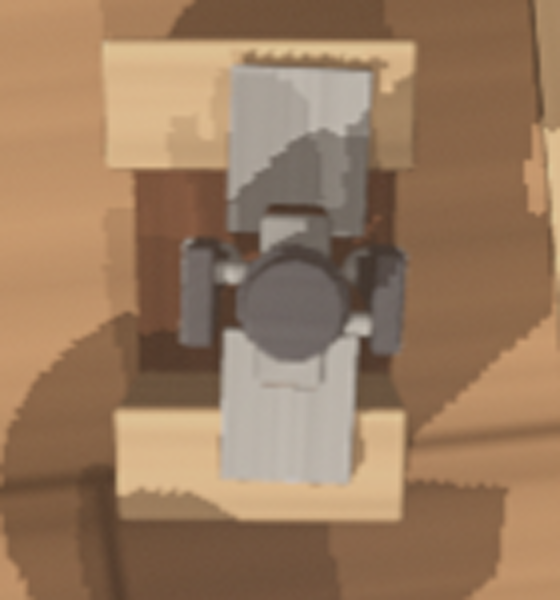

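Run:
```python
from h import *
p=shot('wrist')
f=lambda u,z:atz(p,(250+u[0]/4,50+u[1]/4),z)
A=[f(u,.091) for u in [(231,65),(374,70),(352,485),(222,480)]]
B=[f(u,.085) for u in [(103,42),(416,42),(402,520),(118,520)]]
for C in(A,B):
    m=sum(C)/4;x=(C[0]+C[1])/2-(C[2]+C[3])/2;print(np.round(C,4)[:,:2],m,np.degrees(np.arctan2(x[1],x[0])),np.linalg.norm(x)); y=C[0]-C[1]+C[3]-C[2];print(np.degrees(np.arctan2(y[1],y[0])))
print(f((292,303),.162))
# stand inner edges
for u in [(135,170),(395,170)]:print(f(u,.085))
go([.5,.2295,.2],-97)
```

```text
[[0.563  0.234 ]
 [0.557  0.1942]
 [0.4384 0.2126]
 [0.4446 0.2521]] [0.5007615  0.22322227 0.091     ] -8.77050722731623 0.11995763194136069
81.25097609715247
[[0.5738 0.2695]
 [0.5634 0.1812]
 [0.4238 0.198 ]
 [0.4342 0.2868]] [0.49881169 0.23386924 0.085     ] -6.963913395198527 0.14059857718269916
83.30131646859886
[0.50306033 0.22394046 0.162     ]
[0.53806853 0.26566    0.085     ]
[0.52923099 0.19039921 0.085     ]
shift mm [ -3.5 -38.6 160.4] units/120 [-0.029 -0.321  1.337] rv deg [-0.03 -0.03  0.29] units [-0.007 -0.007  0.073] yaw -96.71
```

```bash
python3 look.py w4.png gauge_shoulder:.085 lock_top:.162 stand_top:.085
python3 - <<'E'
import cv2
from h import *
print(toolT()[:3,3])
a=cv2.imread('pics/w4.png')[50:200,250:390];cv2.imwrite('pics/w4c.png',cv2.resize(a,None,fx=4,fy=4,interpolation=cv2.INTER_CUBIC))
E
```

```text
5.0333 [0.4611 0.2309 0.3604] 0.9993790231312557 [-0.   1.   0.4]
gauge_shoulder [317.8 123.3] 0.71 [0.4983 0.2309 0.085 ]
lock_top [321.2 129.5] 0.82 [0.4996 0.2265 0.162 ]
stand_top [294.8 272.7] 0.96 [0.3009 0.2866 0.085 ]
stand_top [19.8 29.1] 0.65 [0.6445 0.5541 0.085 ]
[0.46094687 0.23165075 0.36038218]
```

View pics/w4c.png

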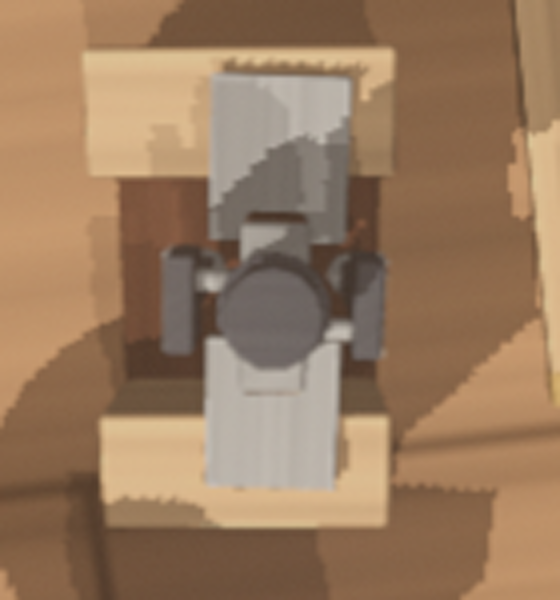

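Run:
```python
from h import *
p=shot('wrist')
f=lambda u,z:atz(p,(250+u[0]/4,50+u[1]/4),z)
A=[f(u,.091) for u in [(211,73),(352,78),(335,490),(206,483)]]
B=[f(u,.085) for u in [(83,50),(395,50),(388,527),(103,527)]]
for C in(A,B):
    m=sum(C)/4;x=(C[0]+C[1])/2-(C[2]+C[3])/2;print(np.round(C,4)[:,:2].tolist(),m,np.degrees(np.arctan2(x[1],x[0])),np.linalg.norm(x)); y=C[0]-C[1]+C[3]-C[2];print(np.degrees(np.arctan2(y[1],y[0])))
print(f((272,312),.162))
t=shot('top');c=800/360
go([.501,.227,.2],-98)
```

```text
[[0.5613, 0.2415], [0.5554, 0.2022], [0.4371, 0.2194], [0.4438, 0.2586]] [0.49939403 0.23045088 0.091     ] -8.272048989982924 0.11908522300178094
80.87153361525965
[[0.572, 0.2772], [0.5617, 0.189], [0.4218, 0.2041], [0.4321, 0.2933]] [0.4968822  0.24088972 0.085     ] -6.339748810410754 0.14077075693860983
83.40374344953976
[0.50114677 0.23058617 0.162     ]
shift mm [  0.3 -40.4 160.3] units/120 [ 0.002 -0.337  1.336] rv deg [-0.01 -0.    1.41] units [-0.003 -0.001  0.353] yaw -96.59
```

>>> apply_moves(moves="-1 -0.01 -0.1 0.15 0 0 0.24;-1 -0.02 -0.12 0.3 0 0 0.24;-1 0 -0.11 0.3 0 0 0;-1 0 0 0.3 0 0 0;-1 0 0 0.2 0 0 0;-1 0 0 0.08 0 0 0;-1 0 0 0 0 0 0;-1 0 0 0 0 0 0")

```text
t: 5.95
eef_pos: [0.5009, 0.231, 0.2016]
tool_rot: [0.0, -0.653, 0.757, 0.0]
contact_force: [-0.3, 1.2, 0.4]
gripper_width: 1.001
```

```bash
python3 look.py w5.png  lock_top:.162 gauge_handle:.117
python3 - <<'E'
from h import *
go([.5005,.2305,.1],-98.5)
E
```

```text
6.0 [0.5014 0.2313 0.2025] 0.9965641146842102 [0.4 0.3 0.7]
lock_top [323.5 231.3] 0.92 [0.5004 0.2298 0.162 ]
gauge_handle [323.7 204.7] 0.89 [0.5009 0.2294 0.117 ]
gauge_handle [329.3 232.2] 0.34 [0.4796 0.2285 0.117 ]
shift mm [  1.2   1.3 102.8] units/120 [0.01  0.011 0.857] rv deg [-0.18  0.11  0.01] units [-0.045  0.028  0.002] yaw -98.49
```

View pics/w5.png

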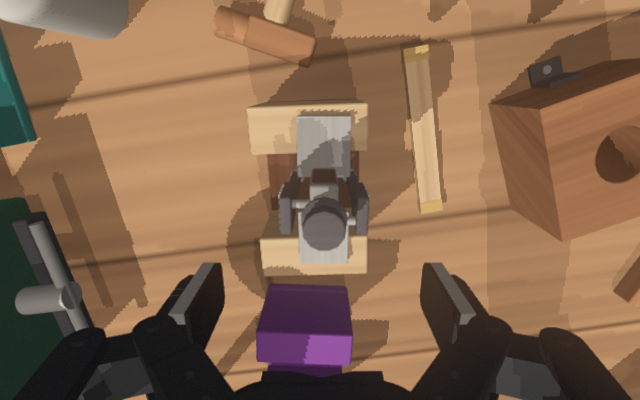

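The gauge is centred between the open fingers, with its paddles at (286,200) and (361,200), and it lines up with the tool. Descending and squeezing next.

>>> apply_moves(moves="-1 0 0 0.15 0 0 0;-1 0 0 0.25 0 0 0;-1 0 0 0.25 0 0 0;-1 0 0 0.13 0 0 0;-1 0 0 0.06 0 0 0;-1 0 0 0 0 0 0;-1 0 0 0 0 0 0", force=20)

```text
t: 6.68
eef_pos: [0.5014, 0.2311, 0.1012]
tool_rot: [0.001, -0.653, 0.758, -0.0]
contact_force: [-0.7, 0.8, 0.4]
gripper_width: 1.001
```

>>> apply_moves(moves="0 0 0 0 0 0 0;0 0 0 0 0 0 0;0.4 0 0 0 0 0 0;0.6 0 0 0 0 0 0;1 0 0 0 0 0 0;1 0 0 0 0 0 0;1 0 0 0 0 0 0;1 0 0 0 0 0 0", force=20)

```text
t: 7.35
eef_pos: [0.5016, 0.2307, 0.1032]
tool_rot: [0.001, -0.653, 0.758, -0.001]
contact_force: [-6.4, -6.1, 24.9]
gripper_width: 0.545
```

```bash
python3 look.py w6.png  lock_top:.162; python3 -c "
from h import *
save(shot('scene'),'s6.png')
a=cv2.imread('pics/s6.png')[90:240,270:430];cv2.imwrite('pics/s6c.png',cv2.resize(a,None,fx=4,fy=4))"
```

```text
7.4 [0.5016 0.2307 0.1033] 0.5299808628290275 [-7.5 -5.7 25.8]
lock_top [320.6 361.3] 0.79 [0.5009 0.2309 0.162 ]
```

View pics/w6.png

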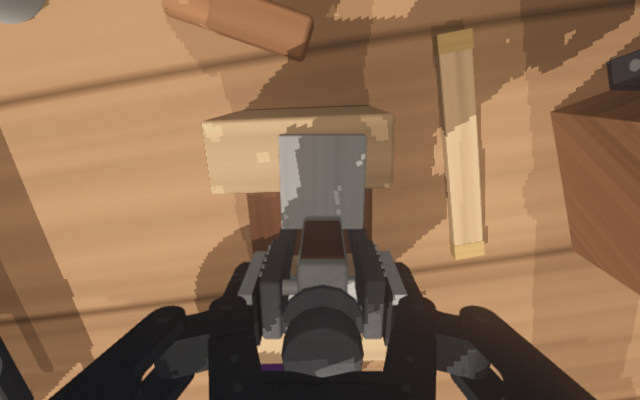

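View pics/s6c.png

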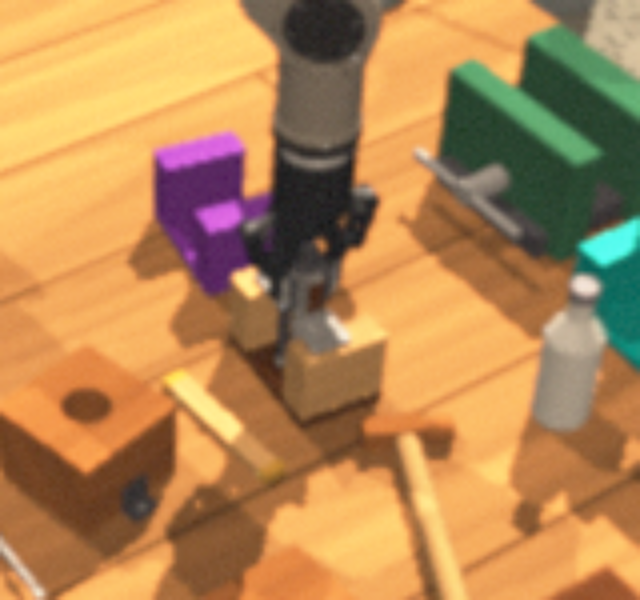

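There is 25 N of upward force on the tool and the fingers are still closing, at about 46 mm. The pads swing forward as they close and drag the paddles down. I'll ease up while they finish.

>>> apply_moves(moves="1 0 0 -0.02 0 0 0;1 0 0 -0.01 0 0 0;1 0 0 0 0 0 0")

```text
t: 7.75
eef_pos: [0.5009, 0.2305, 0.1044]
tool_rot: [0.0, -0.653, 0.758, -0.0]
contact_force: [-2.6, -2.2, 10.9]
gripper_width: 0.419
```

>>> apply_moves(moves="1 0 0 -0.015 0 0 0;1 0 0 -0.01 0 0 0;1 0 0 0 0 0 0;1 0 0 0 0 0 0")

```text
t: 8.08
eef_pos: [0.5003, 0.2303, 0.106]
tool_rot: [-0.0, -0.653, 0.758, 0.0]
contact_force: [-0.4, -0.1, -4.2]
gripper_width: 0.377
```

>>> apply_moves(moves="1 0 0 -0.08 0 0 0;1 0 0 -0.16 0 0 0;1 0 0 -0.2 0 0 0;1 0 0 -0.2 0 0 0;1 0 0 -0.2 0 0 0;1 0 0 -0.2 0 0 0;1 0 0 -0.1 0 0 0;1 0 0 0 0 0 0;1 0 0 0 0 0 0", force=25)

```text
t: 8.83
eef_pos: [0.5005, 0.2303, 0.2432]
tool_rot: [0.0, -0.653, 0.758, -0.0]
contact_force: [0.1, -0.4, -3.1]
gripper_width: 0.366
```

```bash
python3 look.py w7.png  lock_top:.302
python3 - <<'E'
from h import *
go([.507,-.2525,.245],-98.5)
p=shot('scene');save(p,'s7.png')
a=p['image'][70:220,270:430,::-1];cv2.imwrite('pics/s7c.png',cv2.resize(a,None,fx=4,fy=4))
E
```

```text
8.8833 [0.4999 0.2299 0.2421] 0.36928314459385647 [-0.6 -0.9 -3.8]
lock_top [322.  356.8] 0.92 [0.5016 0.2298 0.302 ]
shift mm [475.9 -78.5  -2.8] units/120 [ 3.966 -0.654 -0.023] rv deg [ 0.13 -0.1   0.  ] units [ 0.033 -0.024  0.001] yaw -98.5
```

View pics/w7.png

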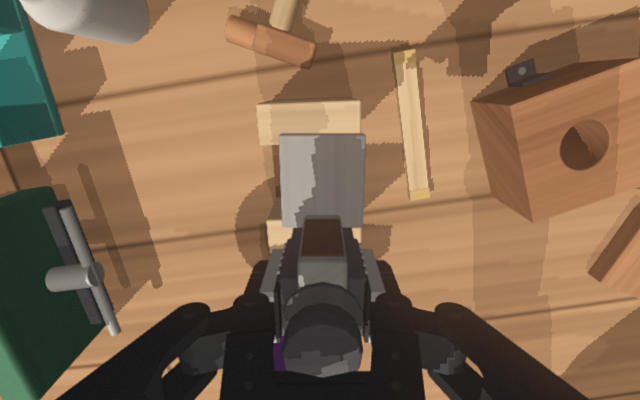

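View pics/s7c.png

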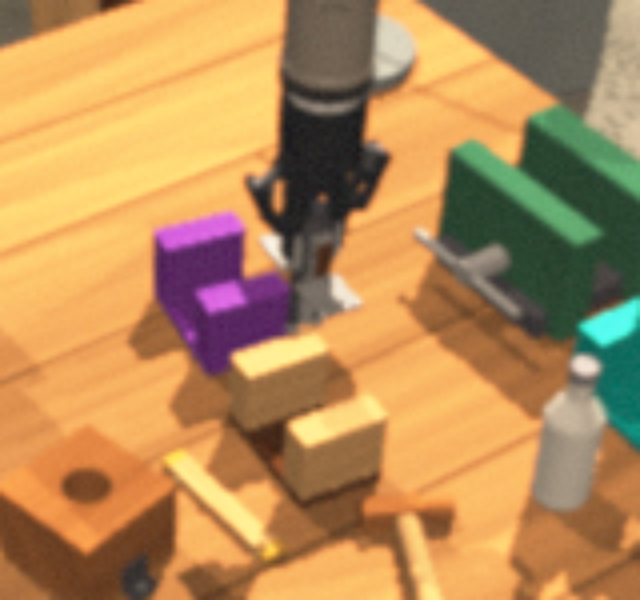

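>>> apply_moves(moves="1 0.12 0 0 0 0 0;1 0.25 0 0 0 0 0;1 0.3 -0.01 0 0 0 0;1 0.3 -0.01 0 0 0 0;1 0.3 -0.01 0 0 0 0;1 0.3 -0.01 0 0 0 0;1 0.3 -0.01 0 0 0 0;1 0.3 -0.01 0 0 0 0;1 0.3 -0.01 0 0 0 0;1 0.3 -0.01 0 0 0 0;1 0.3 -0.01 0 0 0 0;1 0.3 -0.01 0 0 0 0")

```text
t: 9.98
eef_pos: [0.4514, -0.1727, 0.2421]
tool_rot: [-0.001, -0.653, 0.757, 0.001]
contact_force: [0.7, 0.0, -2.8]
gripper_width: 0.371
```

>>> apply_moves(moves="1 0.3 0 0 0 0 0;1 0.25 0 0 0 0 0;1 0.12 0 0 0 0 0;1 0 0 0 0 0 0;1 0 0 0 0 0 0;1 0 0 0 0 0 0;1 0 0 0 0 0 0")

```text
t: 10.57
eef_pos: [0.441, -0.2492, 0.2427]
tool_rot: [0.0, -0.654, 0.757, 0.001]
contact_force: [-0.4, -0.2, -3.3]
gripper_width: 0.365
```

```bash
python3 look.py w8.png  lock_top:.302 hub_mouth:.085
```

```text
10.6167 [ 0.4411 -0.2493  0.243 ] 0.3666911226505529 [-0.1 -0.3 -3.3]
lock_top [323.3 357.6] 0.94 [ 0.4422 -0.2502  0.302 ]
hub_mouth [311.9 104.9] 0.93 [ 0.5054 -0.2502  0.085 ]
```

View pics/w8.png

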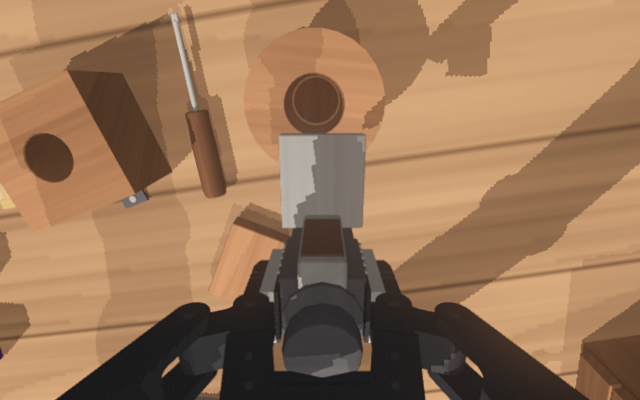

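Run:
```python
from h import *
p=shot('wrist')
for u in [(284,103),(344,103),(314,73.5),(314,134),(244,100),(385,100),(314,27.5)]:print(u,np.round(atz(p,u,.085),4))
a=p['image'][20:170,235:395,::-1];cv2.imwrite('pics/w8c.png',cv2.resize(a,None,fx=4,fy=4,interpolation=cv2.INTER_CUBIC))
go([.5055,-.2515,.243],-98.5)
```

```text
(284, 103) [ 0.5106 -0.2278  0.085 ]
(344, 103) [ 0.5032 -0.278   0.085 ]
(314, 73.5) [ 0.5302 -0.2565  0.085 ]
(314, 134) [ 0.4811 -0.249   0.085 ]
(244, 100) [ 0.518  -0.1948  0.085 ]
(385, 100) [ 0.5007 -0.3126  0.085 ]
(314, 27.5) [ 0.5647 -0.2618  0.085 ]
shift mm [ -7.9 -64.    0.3] units/120 [-0.066 -0.533  0.002] rv deg [0.   0.   0.09] units [0.    0.001 0.023] yaw -98.41
```

View pics/w8c.png

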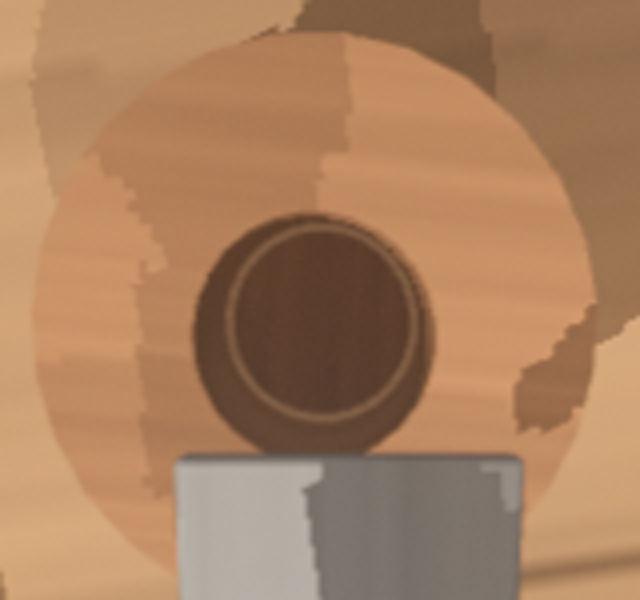

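>>> apply_moves(moves="1 -0.02 -0.15 0 0 0 0;1 -0.02 -0.2 0 0 0 0;1 -0.02 -0.12 0 0 0 0;1 0 -0.06 0.1 0 0 0;1 0 0 0.2 0 0 0;1 0 0 0.14 0 0 0;1 0 0 0.05 0 0 0;1 0 0 0 0 0 0;1 0 0 0 0 0 0;1 0 0 0 0 0 0")

```text
t: 11.6
eef_pos: [0.5053, -0.2533, 0.1855]
tool_rot: [0.0, -0.653, 0.758, -0.001]
contact_force: [-0.1, -0.5, -2.5]
gripper_width: 0.367
```

```bash
python3 look.py w9.png  lock_top:.242
python3 - <<'E'
from h import *
go([.505,-.252,.108],-98.5)
p=shot('scene');save(p,'s9.png')
a=p['image'][120:280,150:310,::-1];cv2.imwrite('pics/s9c.png',cv2.resize(a,None,fx=3.7,fy=3.7,interpolation=cv2.INTER_CUBIC))
E
```

```text
11.65 [ 0.5054 -0.2534  0.1857] 0.3655303722271856 [ 0.6  0.3 -3.8]
lock_top [324.6 357.1] 0.79 [ 0.504  -0.2543  0.242 ]
shift mm [-1.3  0.8 77.7] units/120 [-0.011  0.007  0.648] rv deg [-0.12 -0.04 -0.  ] units [-0.031 -0.01  -0.   ] yaw -98.5
```

View pics/w9.png

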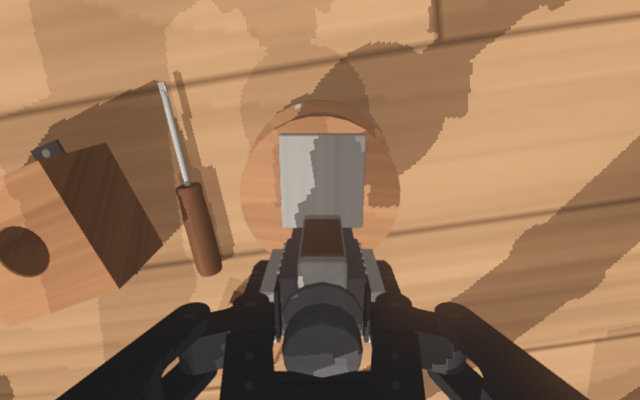

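View pics/s9c.png

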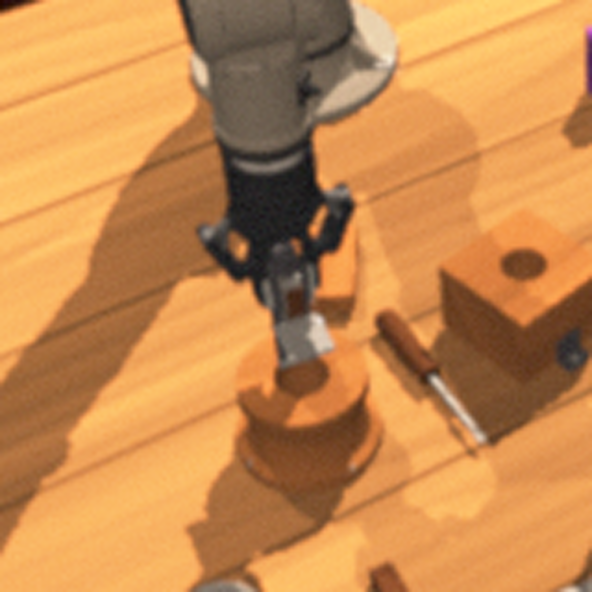

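>>> apply_moves(moves="1 -0.01 0 0.08 0 0 0;1 0 0 0.12 0 0 0;1 0 0 0.12 0 0 0;1 0 0 0.08 0 0 0;1 0 0 0 0 0 0")

```text
t: 12.17
eef_pos: [0.5034, -0.2513, 0.1341]
tool_rot: [-0.001, -0.653, 0.757, 0.002]
contact_force: [-0.5, -0.0, -3.8]
gripper_width: 0.365
```

>>> apply_moves(moves="1 0 0 0.07 0 0 0;1 0 0 0.07 0 0 0;1 0 0 0.04 0 0 0;1 0 0 0.02 0 0 0;1 0 0 0 0 0 0;1 0 0 0 0 0 0")

```text
t: 12.67
eef_pos: [0.5051, -0.2519, 0.1126]
tool_rot: [0.0, -0.653, 0.758, -0.0]
contact_force: [0.1, 0.2, -2.7]
gripper_width: 0.365
```

>>> apply_moves(moves="1 0 0 0.025 0 0 0;1 0 0 0.02 0 0 0;1 0 0 0 0 0 0;1 0 0 0 0 0 0")

```text
t: 13.0
eef_pos: [0.5049, -0.2518, 0.107]
tool_rot: [-0.0, -0.653, 0.758, 0.0]
contact_force: [-0.6, 0.5, -1.9]
gripper_width: 0.366
```

>>> apply_moves(moves="1 0 0 0.015 0 0 0;1 0 0 0.01 0 0 0;1 0 0 0 0 0 0")

```text
t: 13.25
eef_pos: [0.5052, -0.252, 0.105]
tool_rot: [0.0, -0.653, 0.758, -0.0]
contact_force: [-3.7, 0.3, 4.5]
gripper_width: 0.366
```

>>> apply_moves(moves="0.2 0 0 0.01 0 0 0;0.1 0 0 0.01 0 0 0;0 0 0 0.01 0 0 0;-0.1 0 0 0.01 0 0 0;-0.2 0 0 0.005 0 0 0;-0.4 0 0 0 0 0 0;-1 0 0 0 0 0 0;-1 0 0 0 0 0 0;-1 0 0 0 0 0 0;-1 0 0 0 0 0 0;-1 0 0 0 0 0 0")

```text
t: 14.17
eef_pos: [0.505, -0.2519, 0.0987]
tool_rot: [0.0, -0.653, 0.758, -0.0]
contact_force: [0.2, 0.0, -1.2]
gripper_width: 1.0
```

```bash
python3 look.py w10.png  lock_top:.162
python3 - <<'E'
from h import *
p=shot('scene');save(p,'s10.png')
a=p['image'][120:280,150:310,::-1];cv2.imwrite('pics/s10c.png',cv2.resize(a,None,fx=3.7,fy=3.7,interpolation=cv2.INTER_CUBIC))
E
```

```text
14.2167 [ 0.505  -0.2519  0.0987] 1.000090464916972 [0.9 0.3 0.1]
lock_top [323.2 372.7] 0.94 [ 0.5044 -0.2525  0.162 ]
```

View pics/w10.png

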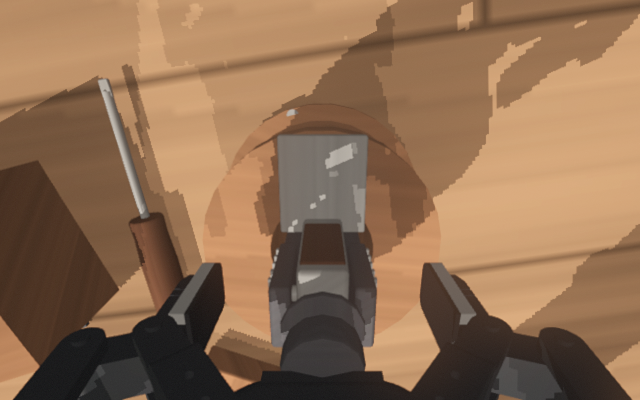

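View pics/s10c.png

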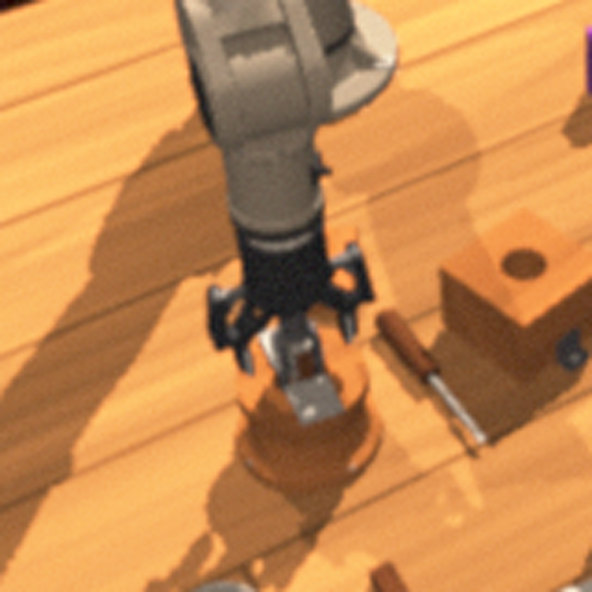

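The gauge sits in the hub with its plates on the top face, paddles spread, and clear of the fingers. Next I'll raise the tool, shut the fingers and press the lock.

>>> apply_moves(moves="-1 0 0 -0.1 0 0 0;-1 0 0 -0.2 0 0 0;-1 0 0 -0.25 0 0 0;-1 0 0 -0.25 0 0 0;-1 0 0 -0.15 0 0 0;1 0 0 0 0 0 0;1 0 0 0 0 0 0;1 0 0 0 0 0 0;1 0 0 0 0 0 0;1 0 0 0 0 0 0;1 0 0 0 0 0 0;1 0 0 0 0 0 0")

```text
t: 15.32
eef_pos: [0.5046, -0.2517, 0.212]
tool_rot: [-0.0, -0.653, 0.758, 0.001]
contact_force: [-0.8, -0.1, -0.3]
gripper_width: 0.005
```

```bash
python3 look.py w11.png  lock_top:.162 gauge_shoulder:.085
python3 - <<'E'
from h import *
go([.5045,-.252,.165],-98.5)
E
```

```text
15.3667 [ 0.5048 -0.2517  0.2122] 0.002385820968467415 [-0.4 -0.2  0.4]
lock_top [324.2 225.5] 0.63 [ 0.5033 -0.2532  0.162 ]
gauge_shoulder [321.2 187.7] 0.75 [ 0.5046 -0.2514  0.085 ]
shift mm [ 0.2  0.3 47.4] units/120 [0.002 0.003 0.395] rv deg [0.02 0.01 0.01] units [0.006 0.002 0.002] yaw -98.49
```

View pics/w11.png

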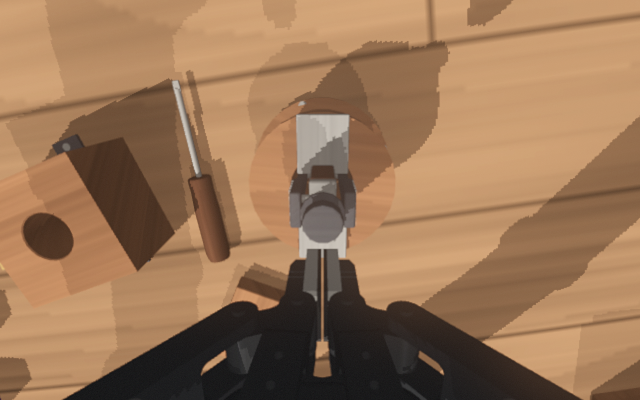

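>>> apply_moves(moves="1 0 0 0.1 0 0 0;1 0 0 0.15 0 0 0;1 0 0 0.1 0 0 0;1 0 0 0.03 0 0 0;1 0 0 0 0 0 0;1 0 0 0 0 0 0")

```text
t: 15.97
eef_pos: [0.505, -0.2518, 0.167]
tool_rot: [-0.0, -0.653, 0.758, 0.0]
contact_force: [-0.6, -0.8, 0.3]
gripper_width: 0.0
```

>>> apply_moves(moves="1 0 0 0.015 0 0 0;1 0 0 0.015 0 0 0;1 0 0 0.015 0 0 0;1 0 0 0 0 0 0")

```text
t: 16.3
eef_pos: [0.5054, -0.252, 0.1622]
tool_rot: [0.0, -0.653, 0.758, -0.001]
contact_force: [-0.3, 0.8, 5.8]
gripper_width: -0.001
```

>>> apply_moves(moves="1 0 0 0.015 0 0 0;1 0 0 0.015 0 0 0;1 0 0 0.015 0 0 0;1 0 0 0 0 0 0")

```text
t: 16.63
eef_pos: [0.5045, -0.2518, 0.1557]
tool_rot: [-0.0, -0.653, 0.758, 0.0]
contact_force: [0.4, -0.1, 0.0]
gripper_width: -0.001
```

>>> apply_moves(moves="1 0 0 0.015 0 0 0;1 0 0 0.01 0 0 0;1 0 0 0 0 0 0")

```text
t: 16.88
eef_pos: [0.5053, -0.2518, 0.1541]
tool_rot: [0.0, -0.653, 0.758, -0.0]
contact_force: [-3.0, 1.3, 8.3]
gripper_width: 0.0
```

The force fell to zero and then rose again at a hard stop about 7 mm down, so the lock has snapped. Next I'll lift, open, turn 90° and grip the handle ends.

>>> apply_moves(moves="1 0 0 -0.1 0 0 0;1 0 0 -0.2 0 0 0;-1 0 0 -0.25 0 0 0;-1 0 0 -0.2 0 0 0;-1 0 0 -0.1 0 0 0;-1 0 0 0 0 0 0;-1 0 0 0 0 0 0;-1 0 0 0 0 0 0")

```text
t: 17.55
eef_pos: [0.504, -0.2516, 0.2538]
tool_rot: [-0.001, -0.653, 0.758, 0.001]
contact_force: [-0.4, 0.2, -0.1]
gripper_width: 0.845
```

```bash
python3 look.py w12.png  lock_top:.155 gauge_shoulder:.085
python3 - <<'E'
from h import *
print(bot.get_obs()['q'])
go([.505,-.252,.26],-8.5)
a=cv2.imread('pics/w12.png')[90:280,240:410];cv2.imwrite('pics/w12c.png',cv2.resize(a,None,fx=3,fy=3))
E
```

```text
17.6 [ 0.5039 -0.2515  0.2535] 0.9199225499540602 [-0.3  0.3 -0.5]
lock_top [324.1 197.5] 0.95 [ 0.5044 -0.2536  0.155 ]
gauge_shoulder [320.4 175.5] 0.69 [ 0.5034 -0.2503  0.085 ]
[ 0.63711972  0.29773184 -0.34931434  1.77986022  0.11325396  1.08636795
 -1.47010935]
shift mm [ 0.3 -0.9 -6.3] units/120 [ 0.003 -0.007 -0.052] rv deg [ 8.000e-02  1.500e-01 -8.999e+01] units [ 2.0000e-02  3.8000e-02 -2.2497e+01] yaw -98.49
```

View pics/w12c.png

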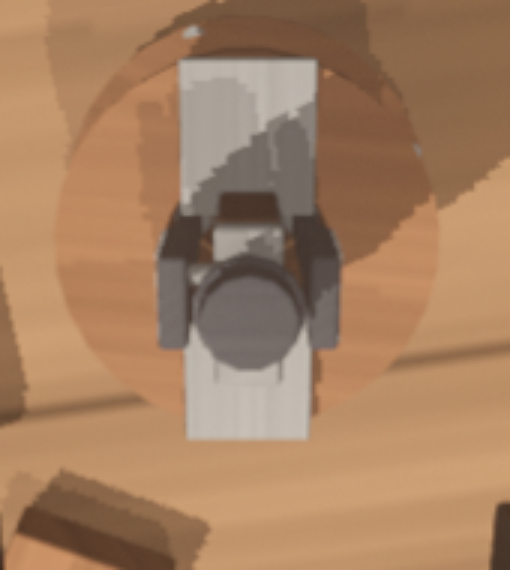

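>>> apply_moves(moves="-1 0 0 0 0 0 -0.5;-1 0 0 0 0 0 -1;-1 0 0 0 0 0 -1;-1 0 0 0 0 0 -1;-1 0 0 0 0 0 -1;-1 0 0 0 0 0 -1;-1 0 0 0 0 0 -1;-1 0 0 0 0 0 -1;-1 0 0 0 0 0 -1;-1 0 0 0 0 0 -1;-1 0 0 0 0 0 -1;-1 0 0 0 0 0 -1")

```text
t: 18.7
eef_pos: [0.5045, -0.2517, 0.2542]
tool_rot: [-0.0, 0.898, -0.441, -0.001]
contact_force: [0.4, -0.4, -0.0]
gripper_width: 0.995
```

>>> apply_moves(moves="-1 0 0 0 0 0 -1;-1 0 0 0 0 0 -1;-1 0 0 0 0 0 -1;-1 0 0 0 0 0 -1;-1 0 0 0 0 0 -1;-1 0 0 0 0 0 -1;-1 0 0 0 0 0 -1;-1 0 0 0 0 0 -1;-1 0 0 0 0 0 -1;-1 0 0 0 0 0 -1;-1 0 0 0 0 0 -1;-1 0 0 0 0 0 0")

```text
t: 19.7
eef_pos: [0.5045, -0.2517, 0.2543]
tool_rot: [-0.001, 0.997, -0.073, -0.001]
contact_force: [-0.0, 0.2, 0.2]
gripper_width: 0.998
```

>>> apply_moves(moves="-1 0 0 0 0 0 0;-1 0 0 0 0 0 0")

```text
t: 19.87
eef_pos: [0.5047, -0.2518, 0.2548]
tool_rot: [-0.0, 0.997, -0.075, -0.0]
contact_force: [0.2, 0.1, -0.4]
gripper_width: 0.994
```

```bash
python3 look.py w13.png  lock_top:.155 gauge_shoulder:.085 gauge_handle:.117
python3 - <<'E'
from h import *
go([.505,-.252,.10],-8.5)
E
```

```text
19.9167 [ 0.5048 -0.2518  0.2549] 1.0036817421109079 [-0.9 -0.8  0.3]
lock_top [321.3 198.5] 0.6 [ 0.5038 -0.2516  0.155 ]
gauge_shoulder [323.7 175.6] 0.97 [ 0.5058 -0.2524  0.085 ]
gauge_handle [322.9 184.3] 0.71 [ 0.5051 -0.2516  0.117 ]
gauge_handle [522.  156.2] 0.68 [ 0.6729 -0.2521  0.117 ]
shift mm [1.000e-01 2.000e-01 1.552e+02] units/120 [1.000e-03 2.000e-03 1.293e+00] rv deg [ 0.    0.   -0.03] units [ 0.     0.001 -0.007] yaw -8.53
```

View pics/w13.png

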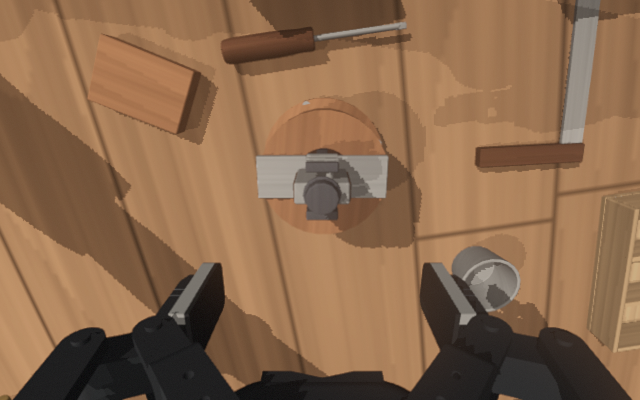

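>>> apply_moves(moves="-1 0 0 0.12 0 0 0;-1 0 0 0.25 0 0 0;-1 0 0 0.3 0 0 0;-1 0 0 0.3 0 0 0;-1 0 0 0.2 0 0 0;-1 0 0 0.1 0 0 0;-1 0 0 0 0 0 0;-1 0 0 0 0 0 0")

```text
t: 20.73
eef_pos: [0.5055, -0.2518, 0.1034]
tool_rot: [-0.0, 0.997, -0.074, 0.0]
contact_force: [0.5, -0.1, -0.4]
gripper_width: 0.997
```

>>> apply_moves(moves="0 0 0 0 0 0 0;0.2 0 0 0 0 0 0;1 0 0 0 0 0 0;1 0 0 0 0 0 0;1 0 0 0 0 0 0;1 0 0 0 0 0 0;1 0 0 0 0 0 0", force=35)

```text
t: 21.32
eef_pos: [0.5056, -0.2521, 0.1043]
tool_rot: [0.001, 0.997, -0.074, 0.001]
contact_force: [-1.8, 0.4, 6.8]
gripper_width: 0.51
```

```bash
python3 look.py w14.png  lock_top:.155
```

```text
21.3667 [ 0.5055 -0.2521  0.1043] 0.5108346240806019 [-1.8  0.4  6.7]
lock_top [323.2 338.4] 0.76 [ 0.5057 -0.2507  0.155 ]
```

View pics/w14.png

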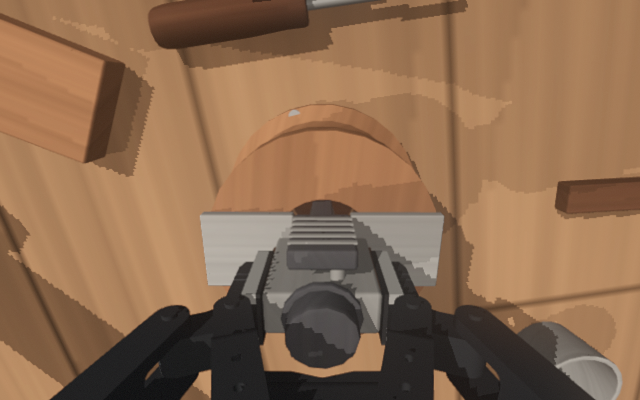

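>>> apply_moves(moves="1 0 0 -0.03 0 0 0;1 0 0 -0.06 0 0 0;1 0 0 -0.1 0 0 0;1 0 0 -0.15 0 0 0;1 0 0 -0.18 0 0 0;1 0 0 -0.2 0 0 0;1 0 0 -0.2 0 0 0;1 0 0 -0.15 0 0 0;1 0 0 -0.08 0 0 0;1 0 0 0 0 0 0;1 0 0 0 0 0 0")

```text
t: 22.33
eef_pos: [0.5047, -0.2518, 0.2409]
tool_rot: [0.0, 0.997, -0.074, 0.0]
contact_force: [-0.3, -1.2, -4.2]
gripper_width: 0.509
```

```bash
python3 look.py w15.png  lock_top:.293
python3 - <<'E'
from h import *
p=shot('scene');save(p,'s15.png')
a=p['image'][90:250,150:310,::-1];cv2.imwrite('pics/s15c.png',cv2.resize(a,None,fx=3.7,fy=3.7,interpolation=cv2.INTER_CUBIC))
T=toolT()
go([.495,.18,T[2,3]],-6.5)
E
```

```text
22.3833 [ 0.5042 -0.2517  0.24  ] 0.5081912916064868 [-0.1  0.7 -3.5]
shift mm [ -72.6 -425.5    0.5] units/120 [-0.605 -3.546  0.004] rv deg [-0.05  0.15 -1.99] units [-0.012  0.037 -0.497] yaw -8.49
```

View pics/w15.png

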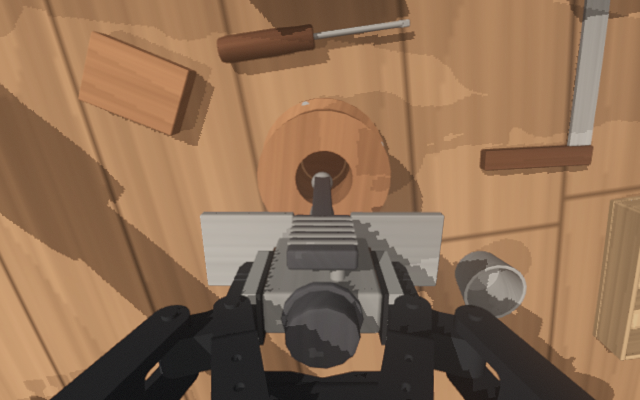

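View pics/s15c.png

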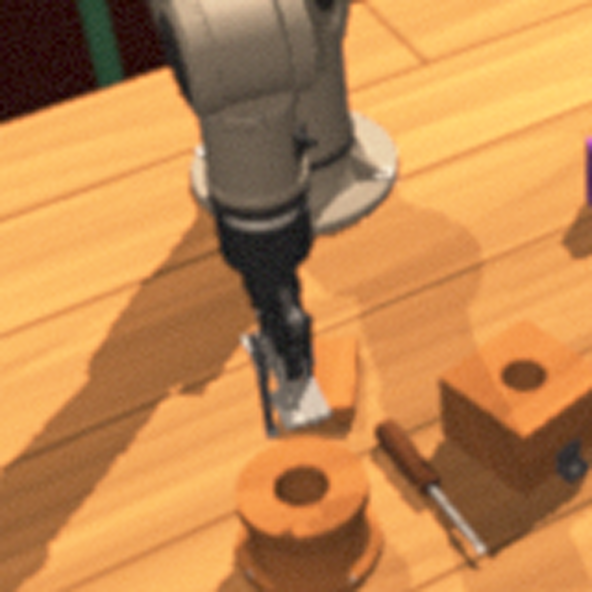

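>>> apply_moves(moves="1 -0.02 -0.12 0 0 0 0;1 -0.05 -0.25 0 0 0 0;1 -0.05 -0.29 0 0 0 0;1 -0.05 -0.29 0 0 0 0;1 -0.05 -0.29 0 0 0 0;1 -0.05 -0.29 0 0 0 0;1 -0.05 -0.29 0 0 0 0;1 -0.05 -0.29 0 0 0 0;1 -0.05 -0.29 0 0 0 0;1 -0.05 -0.29 0 0 0 0;1 -0.05 -0.29 0 0 0 0;1 -0.05 -0.29 0 0 0 0")

```text
t: 23.48
eef_pos: [0.494, 0.1485, 0.2402]
tool_rot: [0.0, 0.997, -0.074, -0.001]
contact_force: [0.3, -0.6, -3.6]
gripper_width: 0.507
```

>>> apply_moves(moves="1 -0.03 -0.2 0 0 0 -0.2;1 0 -0.08 0 0 0 -0.3;1 0 0 0 0 0 0;1 0 0 0 0 0 0;1 0 0 0 0 0 0;1 0 0 0 0 0 0;1 0 0 0 0 0 0")

```text
t: 24.07
eef_pos: [0.4967, 0.1786, 0.2406]
tool_rot: [0.0, 0.998, -0.058, -0.0]
contact_force: [0.9, 0.1, -4.6]
gripper_width: 0.512
```

```bash
python3 look.py w16.png  lock_top:.293 stand_top:.085
```

```text
24.1167 [0.4967 0.1789 0.2408] 0.5093352517383867 [ 0.2  1.  -2.9]
lock_top [323.  341.4] 0.59 [0.4969 0.1803 0.293 ]
stand_top [316.8 108.4] 0.9 [0.499  0.2402 0.085 ]
stand_top [75.5 90.3] 0.7 [0.2987 0.2795 0.085 ]
```

View pics/w16.png

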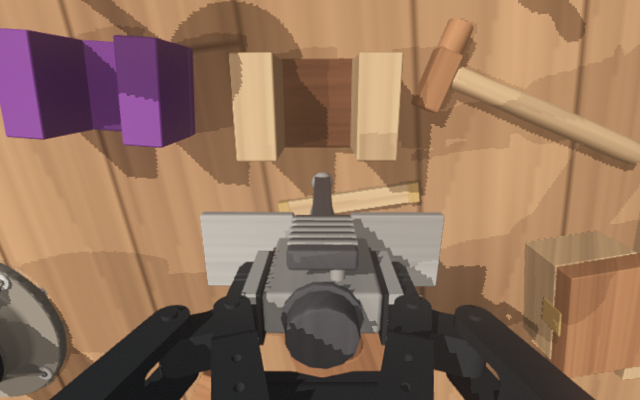

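Run:
```python
from h import *
p=shot('wrist')
C=[atz(p,u,.085) for u in [(230,53),(402,53),(396,160),(238,160)]]
print(np.round(C,4)[:,:2].tolist(),sum(C)/4)
x=C[1]-C[0]+C[2]-C[3];print(np.degrees(np.arctan2(x[1],x[0])),np.linalg.norm(x)/2)
go([.497,.2405,.243],-6.5)
```

```text
[[0.4344, 0.2925], [0.5725, 0.2766], [0.5632, 0.1892], [0.4246, 0.2051]] [0.49868912 0.2408415  0.085     ]
-6.536112491602117 0.1392736747230065
shift mm [ -6.6 -60.6  -2.1] units/120 [-0.055 -0.505 -0.017] rv deg [ 0.01 -0.01 -0.05] units [ 0.003 -0.003 -0.012] yaw -6.55
```

>>> apply_moves(moves="1 -0.01 -0.12 0 0 0 0;1 -0.02 -0.2 0 0 0 0;1 -0.015 -0.12 0 0 0 0;1 0 -0.065 0.1 0 0 0;1 0 0 0.2 0 0 0;1 0 0 0.25 0 0 0;1 0 0 0.25 0 0 0;1 0 0 0.12 0 0 0;1 0 0 0.05 0 0 0;1 0 0 0 0 0 0;1 0 0 0 0 0 0;1 0 0 0 0 0 0")

```text
t: 25.27
eef_pos: [0.499, 0.2416, 0.126]
tool_rot: [-0.001, 0.998, -0.057, 0.001]
contact_force: [-0.1, 0.1, -3.8]
gripper_width: 0.511
```

```bash
python3 look.py w17.png  lock_top:.172
python3 - <<'E'
from h import *
go([.498,.2405,.105],-6.5)
p=shot('scene');save(p,'s17.png')
a=p['image'][90:250,270:430,::-1];cv2.imwrite('pics/s17c.png',cv2.resize(a,None,fx=3.7,fy=3.7,interpolation=cv2.INTER_CUBIC))
E
```

```text
25.3167 [0.499  0.2416 0.126 ] 0.5084176309657652 [ 0.1 -0.5 -2.6]
lock_top [324.5 337.8] 0.6 [0.4991 0.2392 0.172 ]
shift mm [-0.8  1.1 20.9] units/120 [-0.007  0.009  0.174] rv deg [-0.07 -0.13 -0.01] units [-0.018 -0.033 -0.002] yaw -6.51
```

View pics/w17.png

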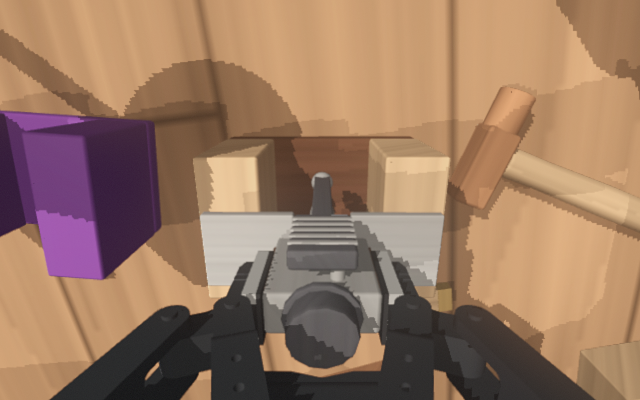

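View pics/s17c.png

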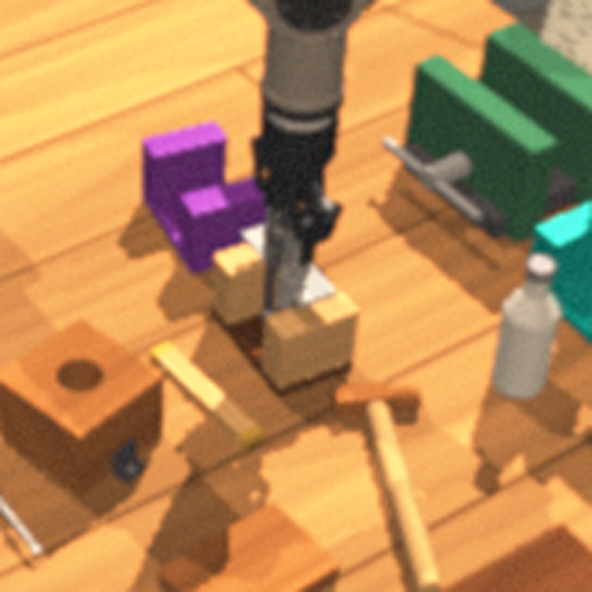

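Everything lines up, with the jaws hanging between the rails. I'll lower it until it touches.

>>> apply_moves(moves="1 0 0 0.06 0 0 0;1 0 0 0.06 0 0 0;1 0 0 0.03 0 0 0;1 0 0 0.015 0 0 0;1 0 0 0 0 0 0;1 0 0 0 0 0 0")

```text
t: 25.92
eef_pos: [0.4979, 0.2409, 0.1044]
tool_rot: [0.0, 0.998, -0.057, -0.0]
contact_force: [-0.4, 0.4, -2.4]
gripper_width: 0.51
```

>>> apply_moves(moves="1 0 0 0.01 0 0 0;1 0 0 0.005 0 0 0;1 0 0 0 0 0 0")

```text
t: 26.17
eef_pos: [0.4979, 0.241, 0.1042]
tool_rot: [0.001, 0.998, -0.057, 0.0]
contact_force: [-5.4, -4.0, 12.3]
gripper_width: 0.51
```

>>> apply_moves(moves="-0.05 0 0 0 0 0 0;-0.15 0 0 0 0 0 0;-0.4 0 0 0 0 0 0;-1 0 0 0 0 0 0;-1 0 0 0 0 0 0;-1 0 0 0 0 0 0;-1 0 0 0 0 0 0;-1 0 0 0 0 0 0")

```text
t: 26.83
eef_pos: [0.498, 0.241, 0.1028]
tool_rot: [-0.0, 0.998, -0.057, -0.0]
contact_force: [0.4, -0.0, -0.0]
gripper_width: 1.002
```

>>> apply_moves(moves="-1 0 0 -0.08 0 0 0;-1 0 0 -0.2 0 0 0;-1 0 0 -0.25 0 0 0;-1 0 0 -0.3 0 0 0;-1 0 0 -0.3 0 0 0;-1 0 0 -0.2 0 0 0;-1 0 0 -0.1 0 0 0;-1 0 0 0 0 0 0;-1 0 0 0 0 0 0;-1 0 0 0 0 0 0")

```text
t: 27.67
eef_pos: [0.4973, 0.2402, 0.2728]
tool_rot: [0.001, 0.998, -0.057, -0.001]
contact_force: [-0.2, -0.4, -0.6]
gripper_width: 1.004
```

```bash
python3 look.py w18.png  lock_top:.155 stand_top:.085 gauge_shoulder:.085
python3 - <<'E'
from h import *
p=shot('scene');save(p,'s18.png')
a=p['image'][90:250,270:430,::-1];cv2.imwrite('pics/s18c.png',cv2.resize(a,None,fx=3.7,fy=3.7,interpolation=cv2.INTER_CUBIC))
p=cv2.imread('pics/w18.png')
cv2.imwrite('pics/w18c.png',cv2.resize(p[90:270,220:430],None,fx=3,fy=3,interpolation=cv2.INTER_CUBIC))
E
```

```text
27.7167 [0.4972 0.2402 0.2726] 0.9958273099964668 [-0.3  0.   0.6]
lock_top [326.1 190.9] 0.8 [0.4999 0.2401 0.155 ]
stand_top [114.1 153.6] 0.58 [0.2953 0.2802 0.085 ]
stand_top [348.6 231.7] 0.54 [0.5168 0.1717 0.085 ]
gauge_shoulder [323.6 168.7] 0.86 [0.4983 0.2417 0.085 ]
gauge_shoulder [345.8 365.7] 0.56 [ 0.498  -0.0049  0.085 ]
```

View pics/w18c.png

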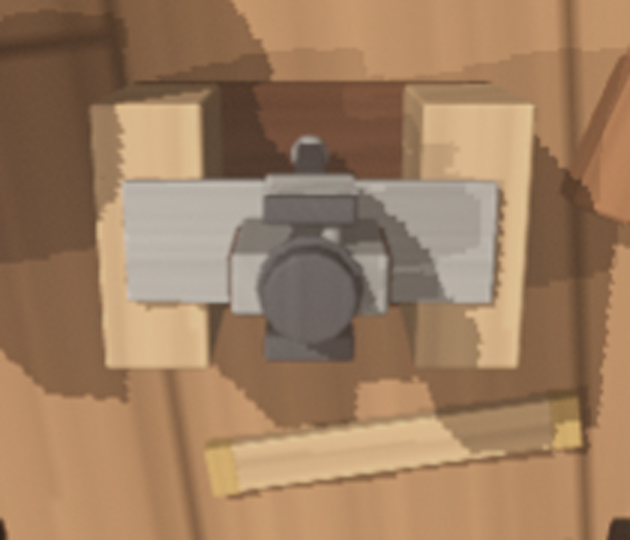

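View pics/s18c.png

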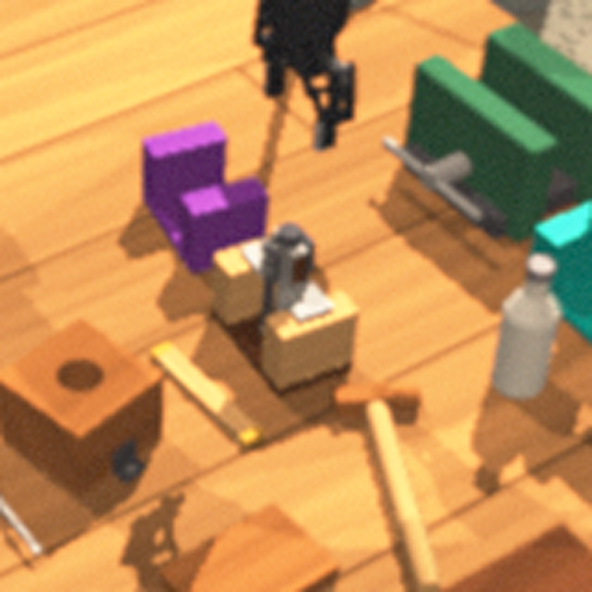

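The gauge stands upright and central across both rails with the robot clear of it, so I'm handing in.

```bash
python3 -c "
from h import *
print(bot.hand_in())"
```

```text
the job is handed in; nothing more can be done
None
```

I measured the round hub's bore, set the gauge back on its light-wood stand, still locked as far as I can tell, and handed the job in at about 28 s. `hand_in` gives no verdict, so I don't know the score.

**What I did**
- I squeezed the paddles home (about 31–34 mm across), lifted the gauge off its stand and rested it in the hub's bore.
- I let go so the jaws sprang out, then pressed the lock button down.
- I turned the tool 90°, drew the gauge out by the fixed ends of its handle, set it across the rails and let go.

**What the checks showed**
- **Lock:** the push rose to about 6 N, fell to zero, then rose again at a hard stop about 7 mm down. That fits the lock snapping home.
- **Final position:** the last images show the gauge upright and flat across both rails. The axis estimates, at (0.498–0.500, 0.240–0.242), are about 1–2 mm from my measured stand middle of (0.498, 0.241).
- **Robot and bystanders:** the gripper is open, about 0.11 m above the gauge, with no contact force. The bystanders in view look unmoved.

**What was off or not checked**
- **Force while squeezing:** about 25 N built up because the closing fingers dragged the paddles down. I eased the tool up until it went away.
- **Stand detection:** in the last picture the network's `stand_top` picks were wrong (purple stand and bench). I relied on the rail corners I had measured in earlier pictures.
- **Jaw size:** I couldn't read it directly. I only saw that the paddles stayed in their spread position.

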